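# Lean the tall serving board against the bread bin

### The arm

A 7-joint arm with a two-finger parallel gripper is mounted at the origin on the work surface. World frame = base frame: x ahead of the robot, y to its left, z up, the work surface at z = 0. Lengths are in m, angles in rad, forces in N, time in s.
With the tool pointing down it reaches from about 0.4 to 0.875 m from the base axis. Payload 19.3 kg.
Tool frame: the origin (TCP) lies on the centre line of the jaws, within the pads' length; the fingertips stand 14 mm ahead of it and the grasp point (between the pads) lies 5 mm behind it; x points along the fingers, y is the direction in which the jaws open and shut, and the axes are right-handed (so a half turn about x gives the same grasp; the last joint's range is limited). The gripper opens to 85 mm and grips with 20 to 120 N. Pads are 22 mm wide; open, the fingers measure 114 mm over their backs; the gripper's body (76 mm by 85 mm) begins 54 mm behind the grasp point. The pads swing forward as they close: fully open they stand 13 mm farther back than shut.
Start: joints at [-1.193, 0.521, -0.036, 1.599, 0.021, 1.021, -0.113], TCP at [0.271, 0.563, 0.245] pointing down, gripper open.
Joint ranges: [-2.91, 2.91], [-0.3, 2.13], [-1.5, 1.42], [0.17, 2.43], [-1.26, 4.41], [0.16, 1.93], [-2.52, 2.52]. Speed limits (rad/s): [1.89, 1.89, 2.39, 2.39, 3.01, 3.01, 3.01].

### API

Orientations are given as [roll, pitch, yaw] about the fixed x, y, z axes, in that order (R = Rz(yaw) Ry(pitch) Rx(roll)).
In Python, from workcell import monitor, optics, bot gives the robot as it stands.
- The arm moves only by the tool arm_command, never from a script. Its arguments are lists of equal length, an entry for each row: "delta_pos": the shift along the tool's x, y, z as a fraction of full scale, a list of three; "rotation": the turn, a rotation vector about the tool's x, y, z as a fraction of full scale, a list of three. In form: {"delta_pos": [[dx, dy, dz], ...], "rotation": [[wx, wy, wz], ...]}. A call has 1 to 10 rows; each row shifts and turns the pose as measured when the row begins, along the tool's axes as they then stand; what a row does not reach is not made up. Full scale, the value 1, is 30 mm for a shift and 6 degrees for a turn. A row lasts 1/10 s, in which the tool goes at most 50 mm and 8.59 degrees, less where a joint would pass 70% of its speed; a pose out of reach is approached as far as the arm can. A call with a number of a shift or a turn outside -1 to 1 is refused whole. A call with a gripper value outside its range is refused whole. "gripper" is the closure, from -1 (fully open) to 1 (shut), so that 0 is half open, set as the call begins (left out, the last holds). The fingers move at their own pace and stop on an object; "grip_force" is the grip in N (left out, the last holds). Time passes only in rows, so rows that do not move let the fingers close. It gives the time, the measured TCP pose, the force and the opening at its end, in the units of the state.
- monitor.observe(): the state, without advancing time (a new reading comes with each control period).
- optics.grab_frame(name): name is "side" or "top" or "wrist"; returns the picture (400x640x3 uint8, red, green, blue); there is no depth.
- optics.camera_params(name): a dict with "fx", "fy", "cx", "cy" (pixels), "dist_coeffs" ([k1, k2, p1, p2, k3] as OpenCV has them; the pictures are not rectified), "origin" and "rotation" of the camera in the world. Camera axes: x right, y down, z forward; pixel columns grow to the right and rows downward; lengths in m; the calibration is good to about 2 mm. A picture is of the moment at which its call begins: read the wrist's pose just before it. camera_params takes no time and is no camera call; for the wrist camera it gives the pose at the moment of the call.
- bot.job_done(): hands the job in, once; it reports no verdict.
The state is a dict: "clock": time; "qpos": joint angles; "qd": joint speeds; "joint_efforts": joint torques, N m; "position": TCP position; "tool_rot": TCP orientation; "force": force on the tool from outside, world axes, zero at the start; "moment": the same for the moment, N m; "grip_width": finger opening in m.
Only numpy, scipy, OpenCV 4.12 (cv2) and the standard library are available. Lean on these libraries where they do the work, as an engineer would, in place of code of your own. Each camera call takes 0.05 s, during which the arm holds its last target. There are 200 camera calls.

### The job

Take the tall rectangular wooden serving board out of the rack and lean it upright against the front of the white bread bin, about in the middle and square to the bin: its short bottom edge stands on the wooden base close up against the raised stop lip, and its upper part is tipped back to rest on the bin. Set its foot down before letting go, and leave the smaller board and the round cork trivet standing in the rack.

Things in the scene. Friction and masses are not known exactly. Their poses are not given: they have to be found in the camera images.
- board: Tall wooden serving board, 0.26 kg, 140 wide (x) x 14 thick (y) x 200 high (z), faces alike. Stands upright on a short edge in one of 3 slots (75 mm apart along its y) of a fixed wooden rack whose rails reach 62 mm above the table: raise it 130 mm to carry it over its neighbours. Its top edge, 212 mm above the table, can be pinched across the 14 mm from above. Origin: centre of its foot (bottom edge face).
- station: White bread bin fixed on an oak base, 300 mm long. Origin: on the table under the middle of the stop lip's inner face; x along the lip, y level from lip to bin, z up. In mm: base top 12 above table; lip y -12 to 0, top 30 above table; flat gap y 0 to 46; bin front at y 46, bin top 117 above table, 190 deep. A 14 mm board with its foot at the lip leans on the bin top's front edge about 17 deg toward +y.
- small_board: The smaller wooden board of the same look, 150 wide (x) x 14 thick (y) x 100 high (z), standing on a long edge in another rack slot, top 112 mm above the table. Bystander. Origin: centre of its bottom edge face.
- trivet: The round cork trivet, 120 mm in diameter, 14 thick (along its y), standing on its rim in another rack slot, top 132 mm above the table. Bystander. Origin: the lowest point of its rim, mid thickness.
There are look-alikes about, which are no part of the job. Leave any turquoise look-alike of the board alone.

How it is judged:
By the outcome, as a careful person would: the job done as asked, in the order asked, and still so for the second after the job is handed in, with the robot touching nothing.
It also fails if it takes over 42 s, if anything falls off the work surface, if the arm or the gripper's body presses on something with over 40 N, if the wrist force passes 120 N, or if a joint passes its speed limit or range.

## Working session

There is one attempt and no reset: what is moved stays moved. The work goes in short steps, Python scripts to look and compute and a tool call to move; the robot and the scene stay as the last step left them, time stands still between calls to the robot, and variables do not carry over. Pictures are saved under pics/ and viewed, about 8 in all and at most 12, crops included, and the job is handed in when it is done.

Besides the shell and the picture viewer there is one more tool, called after "Call:" as a command line: name --argument value ..., lists and objects as JSON in quotes. arm_command: Moves the arm, as the interface text tells. Its arguments: {"type":"object","properties":{"delta_pos":{"type":"array","items":{"type":"array","items":{"type":"number"}}},"rotation":{"type":"array","items":{"type":"array","items":{"type":"number"}}},"gripper":{"type":"number"},"grip_force":{"type":"number"}},"required":["delta_pos","rotation"]}

```bash
mkdir -p pics; python3 - <<'E'
from workcell import monitor, optics, bot
import cv2
for n in ("side","top"):
    cv2.imwrite(f"pics/{n}0.png",optics.grab_frame(n)[:,:,::-1])
    print(n,optics.camera_params(n))
s=monitor.observe();print(s)
E
```

```text
side {'fx': 439.62899798605565, 'fy': 439.62899798605565, 'cx': 317.6807172565496, 'cy': 195.96908266315003, 'dist_coeffs': array([-0.00973168,  0.        ,  0.        ,  0.        ,  0.        ]), 'origin': array([ 0.16874401, -0.70804599,  0.6886659 ]), 'rotation': array([-2.32637341, -0.01556952, -0.35735473])}
top {'fx': 370.3043476695024, 'fy': 370.3043476695024, 'cx': 314.7940848527061, 'cy': 198.8291695730636, 'dist_coeffs': array([-0.01401611,  0.        ,  0.        ,  0.        ,  0.        ]), 'origin': array([ 0.29604701, -0.04474098,  0.74453416]), 'rotation': array([-2.98858362,  0.01649604, -1.58655852])}
{'clock': 0.1, 'qpos': array([-1.19319325,  0.52195823, -0.03634072,  1.5999107 ,  0.02121945,
        1.02110829, -0.11278471]), 'qd': array([ 2.50756479e-04, -6.48552345e-04,  7.14890586e-04, -3.01390998e-03,
        1.31456387e-03,  8.47442357e-04,  7.19871800e-06]), 'joint_efforts': array([ 3.04663015e-03, -9.28493500e+01,  1.98375754e+00, -3.70525360e+01,
        1.81355677e-02,  5.37236076e-03,  1.33050912e-05]), 'position': array([0.27052522, 0.56311836, 0.24479519]), 'tool_rot': array([-1.49164689,  1.56979737, -1.93942469]), 'force': array([ 0.06516699, -1.16452299, -0.20441391]), 'moment': array([ 0.0077734 ,  0.00106007, -0.0273728 ]), 'grip_width': 0.0854007396401334}
```

View pics/top0.png

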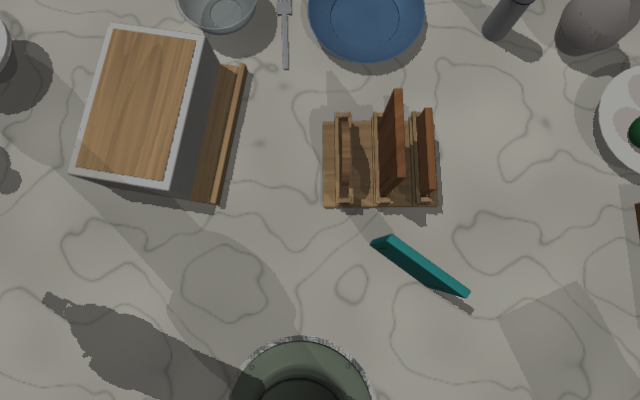

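View pics/side0.png

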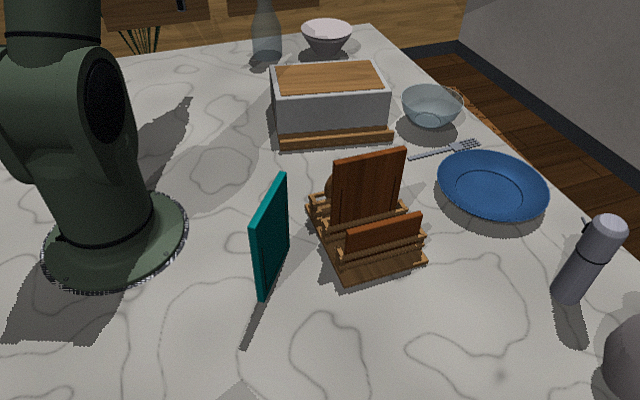

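The top view shows the bin at (140,100) with its lip at (232,130). The rack is at (380,160). Candidates for the board:
- The tall brown board in the middle slot, (393,140) top and (370,190) side: the largest and tallest, so my choice.
- The small board at (427,150): too low.
- The turquoise look-alike at (420,268): leave alone.
- The round trivet at (345,160).

Next I'll check the choice in a close crop.

```bash
python3 - <<'E'
import cv2
a=cv2.imread("pics/top0.png")
cv2.imwrite("pics/c_board.png",cv2.resize(a[80:220,310:450],None,fx=4,fy=4,interpolation=cv2.INTER_CUBIC))
cv2.imwrite("pics/c_st.png",cv2.resize(a[15:215,60:260],None,fx=3,fy=3,interpolation=cv2.INTER_CUBIC))
E
```

```text
(no output)
```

View pics/c_board.png

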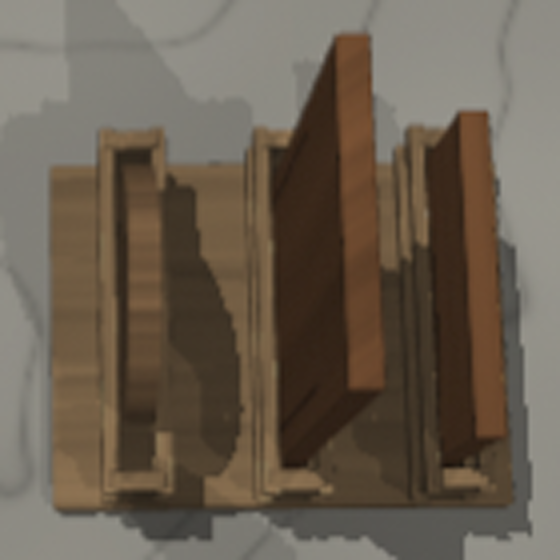

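View pics/c_st.png

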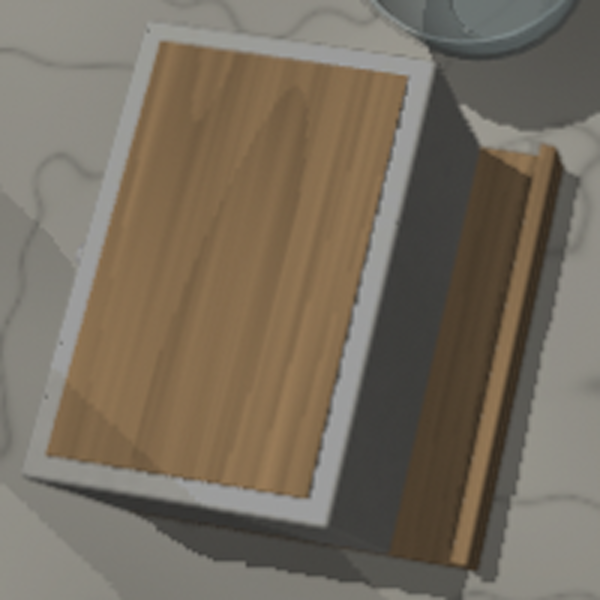

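```bash
cat > h.py <<'E'
import numpy as np, cv2
from scipy.spatial.transform import Rotation as R
from workcell import monitor, optics, bot
def rot(v): return R.from_euler('xyz',v).as_matrix()
def ray(cam,pts,p=None):
    p=p or optics.camera_params(cam)
    K=np.array([[p['fx'],0,p['cx']],[0,p['fy'],p['cy']],[0,0,1]])
    n=cv2.undistortPoints(np.array(pts,float).reshape(-1,1,2),K,p['dist_coeffs']).reshape(-1,2)
    return p['origin'],np.c_[n,np.ones(len(n))]@rot(p['rotation']).T
def plane(cam,pts,z,p=None):
    o,d=ray(cam,pts,p); return o+d*((z-o[2])/d[:,2])[:,None]
def proj(cam,X,p=None):
    p=p or optics.camera_params(cam)
    K=np.array([[p['fx'],0,p['cx']],[0,p['fy'],p['cy']],[0,0,1]])
    Rm=rot(p['rotation']).T
    return cv2.projectPoints(np.array(X,float),cv2.Rodrigues(Rm)[0],-Rm@p['origin'],K,p['dist_coeffs'])[0].reshape(-1,2)
E
python3 - <<'E'
from h import *
np.set_printoptions(precision=4,suppress=True)
def c(p,s,o): return (np.array(p,float)+.5)/s-.5+o
B=plane("top",c([(337,36),(369,36),(383,387),(349,390)],4,(310,80)),.212)
print("board",B,B.mean(0)); e=(B[0]+B[1]-B[2]-B[3])/2; print("width",np.linalg.norm(e),"dir",np.degrees(np.arctan2(e[1],e[0])), "thick",np.linalg.norm(B[0]-B[1]))
for n,pt,z in (("lipin",[(541,147),(450,563)],.03),("lipout",[(556,149),(467,567)],.03),("bin",[(437,62),(328,525)],.117)):
    P=plane("top",c(pt,3,(60,15)),z); e=P[0]-P[1]; print(n,P,P.mean(0),np.linalg.norm(e),np.degrees(np.arctan2(e[1],e[0])))
s=monitor.observe(); print(rot(s['tool_rot']))
p=optics.camera_params("wrist"); print("wristcam in tool",rot(s['tool_rot']).T@(p['origin']-s['position']),rot(s['tool_rot']).T@rot(p['rotation']),p['fx'])
# board top corners cross-check in side view
print(proj("side",B), proj("side",np.c_[P[:,:2],[.117,.117]]))
E
```

```text
board [[ 0.5459 -0.1603  0.212 ]
 [ 0.5456 -0.1725  0.212 ]
 [ 0.4091 -0.1704  0.212 ]
 [ 0.4083 -0.1579  0.212 ]] [ 0.4772 -0.1653  0.212 ]
width 0.13705129518261017 dir -0.9343442217138888 thick 0.012151824759812049
lipin [[0.694  0.1165 0.03  ]
 [0.4032 0.1716 0.03  ]] [0.5486 0.1441 0.03  ] 0.29589433536071263 -10.725023135256015
lipout [[0.6922 0.1061 0.03  ]
 [0.4004 0.1603 0.03  ]] [0.5463 0.1332 0.03  ] 0.29679971672414623 -10.539293426879494
bin [[0.704  0.1626 0.117 ]
 [0.4137 0.217  0.117 ]] [0.5589 0.1898 0.117 ] 0.29537273782198475 -10.617012182156532
[[-0.0004  0.433   0.9014]
 [-0.0009  0.9014 -0.433 ]
 [-1.     -0.001   0.0001]]
wristcam in tool [-0.1289 -0.0008 -0.0675] [[ 0.0009 -0.2673  0.9636]
 [ 1.      0.0004 -0.0008]
 [-0.0002  0.9636  0.2673]] 338.02449420275184
[[402.624  144.4556]
 [405.7446 148.3167]
 [334.9885 163.5382]
 [331.8112 159.3613]] [[391.1487  90.6847]
 [275.9446  99.4956]]
```

The crops confirm the plan. The brown board in the middle slot stands tallest, with its top edge centred at (0.477, -0.165) and 137 mm wide. The lip's inner face is at (0.549, 0.144), the station yaw is -10.6°, and the measured sizes agree with those given. Moving now.

Call:
arm_command --delta_pos '[[-0.5,-0.6,0.6],[-0.5,-0.8,0.8],[-0.4,-0.8,0.8],[-0.3,-0.8,0.8],[-0.2,-0.8,0.8],[0,-0.8,0.8],[0,-0.8,0.8],[0,-0.8,0.8],[0,-0.8,0.8],[0,-0.8,0.8]]' --rotation '[[0,0,0],[0,0,0],[0,0,0],[0,0,0],[0,0,0],[0,0,0],[0,0,0],[0,0,0],[0,0,0],[0,0,0]]' --gripper -1 --grip_force 60

```text
clock: 1.1
position: [0.3808, 0.2417, 0.3014]
tool_rot: [-1.85, 1.565, -2.291]
force: [0.5, 0.2, 0.3]
grip_width: 0.0851
```

Call:
arm_command --delta_pos '[[0,-1,0.8],[0,-1,0.8],[0,-1,0.8],[0,-1,0.8],[0,-1,0.8],[0,-1,0.8],[0,-1,0.8],[0,-1,0.8],[0,-1,0.8],[0,-0.8,0.7]]' --rotation '[[0,0,0],[0,0,0],[0,0,0],[0,0,0],[0,0,0],[0,0,0],[0,0,0],[0,0,0],[0,0,0],[0,0,0]]'

```text
clock: 2.1
position: [0.4699, -0.1415, 0.3024]
tool_rot: [-1.928, 1.565, -2.368]
force: [0.8, 0.4, -0.1]
grip_width: 0.0853
```

Call:
arm_command --delta_pos '[[0,0,0],[0,0,0],[0,0,0],[0,0,0],[0,0,0]]' --rotation '[[-0.9,0,0],[-0.9,0,0],[-0.9,0,0],[-0.9,0,0],[-0.6,0,0]]'

```text
clock: 2.6
position: [0.4692, -0.147, 0.3011]
tool_rot: [-2.462, 1.562, -2.454]
force: [0.3, 0.3, 0.2]
grip_width: 0.0852
```

```bash
cat > need.py <<'E'
from h import *
def need(pos,Rt):
    s=monitor.observe(); M=rot(s['tool_rot'])
    d=M.T@(np.array(pos)-s['position']); w=R.from_matrix(M.T@Rt).as_rotvec()
    print("pos",s['position'].round(4),"F",np.round(s['force'],1),"w",round(s['grip_width'],4),"t",s['clock'])
    print("need mm",(d*1000).round(1),"units",(d/.03).round(2),"rot deg",np.degrees(w).round(2),"units",(np.degrees(w)/6).round(2))
def down(yaw,tilt=0):
    # board x dir at yaw; tool x down, y = board normal, z = board x ; tilt: top toward +normal
    x=np.array([np.cos(yaw),np.sin(yaw),0]); n=np.array([-np.sin(yaw),np.cos(yaw),0]); 
    up=np.array([0,0,1.])*np.cos(tilt)+n*np.sin(tilt); nn=n*np.cos(tilt)-np.array([0,0,1.])*np.sin(tilt)
    return np.c_[-up,nn,x]
E
python3 - <<'E'
from need import *
print(np.linalg.det(down(0)))
need((.477,-.165,.30),down(np.radians(-0.9)))
cv2.imwrite("pics/w1.png",optics.grab_frame("wrist")[:,:,::-1])
E
```

```text
1.0
pos [ 0.4692 -0.147   0.3011] F [0.3 0.3 0.2] w 0.0852 t 2.6
need mm [  1.1 -18.1   7.6] units [ 0.04 -0.6   0.25] rot deg [ 1.34 -0.39  0.33] units [ 0.22 -0.07  0.05]
```

View pics/w1.png

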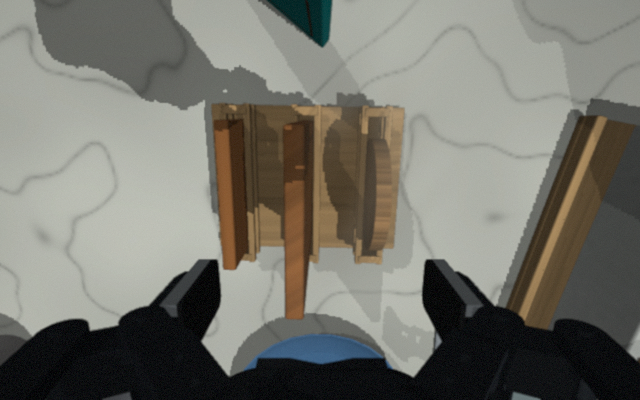

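The wrist view shows the board's top edge running from about (295,122) to (295,319). The trivet is on the right at (377,190) and the small board on the left at (230,190).

```bash
python3 - <<'E'
from need import *
B=plane("wrist",[(284,122),(306,122),(303,319),(287,319)],.212)
print(B,B.mean(0)); e=(B[2]+B[3]-B[0]-B[1])/2; print(np.linalg.norm(e),np.degrees(np.arctan2(e[1],e[0])))
yw=np.radians(-1)
need((B[:,0].mean(),B[:,1].mean(),.30),down(yw))
need((.477,-.165,.30),down(yw))
E
```

```text
[[ 0.40667667 -0.17229761  0.212     ]
 [ 0.4065062  -0.15851258  0.212     ]
 [ 0.5468336  -0.16072735  0.212     ]
 [ 0.547001   -0.17246448  0.212     ]] [ 0.47675437 -0.16600051  0.212     ]
0.1403309194815427 -0.48620559731972807
pos [ 0.4692 -0.1469  0.301 ] F [-0.2 -0.8  0.3] w 0.0859 t 2.65
need mm [  1.1 -19.1   7.3] units [ 0.04 -0.64  0.24] rot deg [ 1.64 -0.4   0.32] units [ 0.27 -0.07  0.05]
pos [ 0.4692 -0.1469  0.301 ] F [-0.2 -0.8  0.3] w 0.0859 t 2.65
need mm [  1.1 -18.1   7.6] units [ 0.04 -0.6   0.25] rot deg [ 1.64 -0.4   0.32] units [ 0.27 -0.07  0.05]
```

Call:
arm_command --delta_pos '[[0,-0.63,0.25],[0,0,0],[0.8,0,0],[0.8,0,0],[0.8,0,0]]' --rotation '[[0.22,-0.07,0.05],[0,0,0],[0,0,0],[0,0,0],[0,0,0]]'

```text
clock: 3.15
position: [0.4782, -0.166, 0.2291]
tool_rot: [-0.106, 1.566, -0.124]
force: [0.4, -0.6, -0.7]
grip_width: 0.0853
```

```bash
python3 - <<'E'
from need import *
need((.477,-.1655,.19),down(np.radians(-.7)))
E
```

```text
pos [ 0.4782 -0.166   0.2291] F [ 0.4 -0.6 -0.7] w 0.0853 t 3.15
need mm [39.1  0.5 -1.4] units [ 1.3   0.02 -0.05] rot deg [-0.36  0.28  0.03] units [-0.06  0.05  0.01]
```

Call:
arm_command --delta_pos '[[0.6,0,-0.05],[0.6,0,0],[0.1,0,0]]' --rotation '[[-0.06,0.05,0],[0,0,0],[0,0,0]]'

```text
clock: 3.45
position: [0.475, -0.1646, 0.1862]
tool_rot: [3.095, 1.566, 3.08]
force: [-0.3, 0.2, 1.2]
grip_width: 0.0857
```

Call:
arm_command --delta_pos '[[0,0,0],[0,0,0],[0,0,0],[0,0,0],[0,0,0],[0,0,0],[0,0,0],[0,0,0]]' --rotation '[[0,0,0],[0,0,0],[0,0,0],[0,0,0],[0,0,0],[0,0,0],[0,0,0],[0,0,0]]' --gripper 1 --grip_force 60

```text
clock: 4.25
position: [0.4759, -0.1645, 0.189]
tool_rot: [-3.102, 1.569, -3.119]
force: [-0.5, -0.5, -2.6]
grip_width: 0.0132
```

Call:
arm_command --delta_pos '[[-0.3,0,0],[-0.6,0,0],[-0.7,0,0],[-0.7,0,0],[-0.7,0,0],[-0.7,0,0],[-0.7,0,0],[-0.6,0,0],[-0.3,0,0]]' --rotation '[[0,0,0],[0,0,0],[0,0,0],[0,0,0],[0,0,0],[0,0,0],[0,0,0],[0,0,0],[0,0,0]]'

```text
clock: 5.15
position: [0.4745, -0.1648, 0.3576]
tool_rot: [-3.106, 1.566, -3.125]
force: [0.6, -0.7, -2.0]
grip_width: 0.0133
```

```bash
cat > tgt.py <<'E'
from need import *
yw=np.radians(-10.6); ux=np.array([np.cos(yw),np.sin(yw),0]); uy=np.array([-np.sin(yw),np.cos(yw),0])
O=np.array([.5486,.1441,0])
G=.177  # TCP to foot along board
def tcp(y,z,tilt,x=-.001):   # foot centre at station y,z, tilt rad; TCP placed
    M=down(yw,tilt); return O+ux*x+uy*y+np.array([0,0,z])-M[:,0]*G, M
E
python3 - <<'E'
from tgt import *
need(*tcp(.022,.14,0)); 
cv2.imwrite("pics/w2.png",optics.grab_frame("side")[:,:,::-1])
E
```

```text
pos [ 0.4745 -0.1648  0.3576] F [ 0.6 -0.7 -2. ] w 0.0133 t 5.15
need mm [ 40.2 332.1  71.4] units [ 1.34 11.07  2.38] rot deg [ 9.56 -0.26  0.03] units [ 1.59 -0.04  0.01]
```

View pics/w2.png

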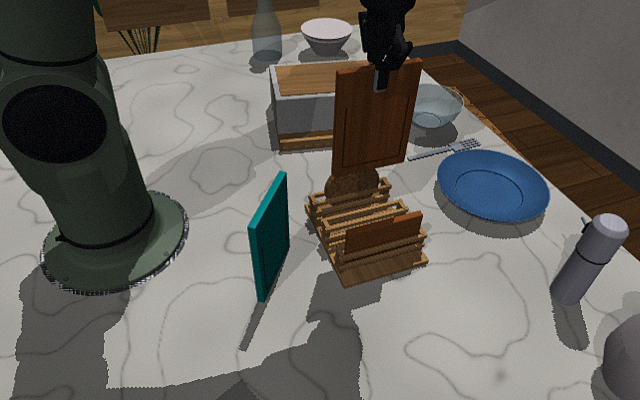

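The board (345,60 to 405,165) is held clear above the rack. The trivet (352,183) and the small board (385,232) still stand in their slots. Next I'll carry it over.

Call:
arm_command --delta_pos '[[0,0.4,0.1],[0,0.8,0.2],[0,1,0.25],[0,1,0.25],[0,1,0.25],[0,1,0.25],[0,1,0.25],[0,1,0.25],[0,0.9,0.2],[0,0.5,0.1]]' --rotation '[[0,0,0],[0,0,0],[0,0,0],[0,0,0],[0,0,0],[0,0,0],[0,0,0],[0,0,0],[0,0,0],[0,0,0]]'

```text
clock: 6.2
position: [0.5411, 0.1076, 0.3496]
tool_rot: [-3.075, 1.556, -3.095]
force: [0.2, -0.4, -2.7]
grip_width: 0.0133
```

Call:
arm_command --delta_pos '[[0,0.3,0],[0,0.1,0],[0,0,0],[0,0,0]]' --rotation '[[0.5,0,0],[0.5,0,0],[0.5,0,0],[0,0,0]]'

```text
clock: 6.6
position: [0.5399, 0.1239, 0.3459]
tool_rot: [-2.853, 1.55, -3.031]
force: [-0.9, 0.5, -2.0]
grip_width: 0.0134
```

```bash
python3 - <<'E'
from tgt import *
need(*tcp(.022,.16,np.radians(8))); need(*tcp(.022,.16,0))
E
```

```text
pos [0.5399 0.1239 0.3459] F [-0.9  0.5 -2. ] w 0.0134 t 6.6
need mm [10.1 68.1  4.5] units [0.34 2.27 0.15] rot deg [ 0.47 -1.11 -7.66] units [ 0.08 -0.18 -1.28]
pos [0.5399 0.1239 0.3459] F [-0.9  0.5 -2. ] w 0.0134 t 6.6
need mm [ 8.5 43.5  4.3] units [0.28 1.45 0.14] rot deg [ 0.39 -1.14  0.34] units [ 0.06 -0.19  0.06]
```

Call:
arm_command --delta_pos '[[0.1,0.6,0.1],[0.1,0.6,0],[0.1,0.6,0],[0,0.4,0]]' --rotation '[[0.1,-0.1,-0.5],[0,-0.1,-0.5],[0,0,-0.5],[0,0,-0.3]]'

```text
clock: 7.0
position: [0.5551, 0.1854, 0.3308]
tool_rot: [-1.559, 1.369, -1.747]
force: [-1.1, 0.3, -1.8]
grip_width: 0.0133
```

```bash
python3 - <<'E'
from tgt import *
need(*tcp(.014,.10,np.radians(11)))
cv2.imwrite("pics/t3.png",optics.grab_frame("top")[:,:,::-1])
E
```

```text
pos [0.5551 0.1854 0.3308] F [-1.1  0.3 -1.8] w 0.0133 t 7.0
need mm [54.7 17.3  0.1] units [1.82 0.58 0.  ] rot deg [-0.22  0.1   0.57] units [-0.04  0.02  0.1 ]
```

Call:
arm_command --delta_pos '[[0.3,0.3,0],[0.5,0.25,0],[0.5,0,0],[0.4,0,0],[0,0,0],[0,0,0]]' --rotation '[[0,0,0.1],[0,0,0],[0,0,0],[0,0,0],[0,0,0],[0,0,0]]'

```text
clock: 7.65
position: [0.5554, 0.1942, 0.2711]
tool_rot: [-1.581, 1.381, -1.763]
force: [0.2, 0.4, -2.0]
grip_width: 0.0134
```

```bash
python3 - <<'E'
from tgt import *
need(*tcp(.014,.04,np.radians(11)))
f=optics.grab_frame("side"); cv2.imwrite("pics/s3.png",cv2.resize(f[40:200,230:430,::-1],None,fx=3,fy=3,interpolation=cv2.INTER_CUBIC))
E
```

```text
pos [0.5554 0.1942 0.2711] F [ 0.2  0.4 -2. ] w 0.0134 t 7.65
need mm [56.9  8.2  1.6] units [1.9  0.27 0.05] rot deg [ 0.2  -0.08 -0.1 ] units [ 0.03 -0.01 -0.02]
```

View pics/s3.png

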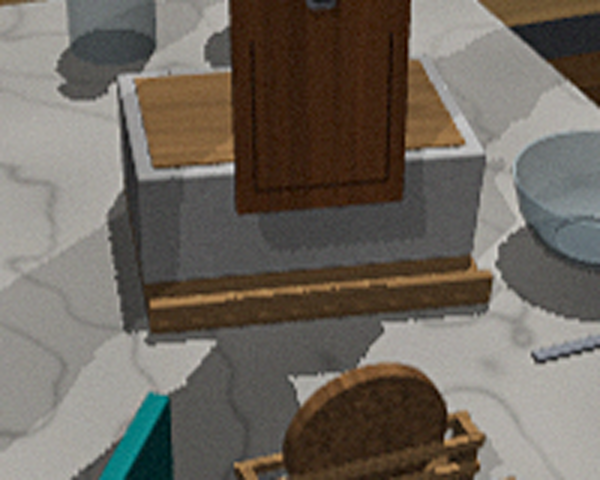

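The board hangs over the flat gap, about in the middle, with its foot's front edge from (237,213) to (404,200) in the crop. I'll compare that with the predicted pose.

```bash
python3 - <<'E'
from tgt import *
s=monitor.observe(); M=rot(s['tool_rot']); F=s['position']+M[:,0]*G
X=[F-M[:,1]*.007+sx*M[:,2]*.07 for sx in(-1,1)]
p=(proj("side",X)-[230,40]+.5)*3-.5; print("pred crop",p)
m=(np.array([(237,213),(404,200)])+.5)/3-.5+[230,40]
Q=plane("side",m,X[0][2]); print("measured",Q.round(4),"pred",np.round(X,4))
for q in (Q,np.array(X)):
    c=q.mean(0)-O; print("station x,y of front edge",c@ux,c@uy, "angle",np.degrees(np.arctan2(*(q[1]-q[0])[[1,0]])), np.linalg.norm(q[1]-q[0]))
# lip inner top edge prediction vs seen
L=[O+ux*sx*.15-uy*.012+np.array([0,0,.03]) for sx in(-1,1)]
print("lip outer top",(proj("side",L)-[230,40]+.5)*3-.5)
E
```

```text
pred crop [[233.76765665 215.53800658]
 [399.55014384 202.06791517]]
measured [[0.4827 0.17   0.0988]
 [0.6212 0.1432 0.0988]] pred [[0.4789 0.1672 0.0988]
 [0.6166 0.1419 0.0986]]
station x,y of front edge 0.001003185642800723 0.01290359292718663 angle -10.91661159795844 0.14113149773028907
station x,y of front edge -0.0027794783048223884 0.010136761655251441 angle -10.41444293876067 0.1399999999999999
lip outer top [[146.4670119  307.95905745]
 [491.88651745 276.8593267 ]]
```

Call:
arm_command --delta_pos '[[0.4,0,0],[0.5,0.1,0],[0.5,0.1,0],[0.3,0.02,0],[0,0,0]]' --rotation '[[0,0,0],[0,0,0],[0,0,0],[0,0,0],[0,0,0]]'

```text
clock: 8.2
position: [0.5555, 0.1906, 0.2181]
tool_rot: [-1.567, 1.383, -1.749]
force: [-0.3, 0.1, -1.0]
grip_width: 0.0134
```

```bash
python3 - <<'E'
from tgt import *
need(*tcp(.012,.0135,np.radians(11)))
E
```

```text
pos [0.5555 0.1906 0.2181] F [-0.3  0.1 -1. ] w 0.0134 t 8.2
need mm [30.6  4.5  0.8] units [1.02 0.15 0.03] rot deg [ 0.16  0.08 -0.26] units [ 0.03  0.01 -0.04]
```

Slow descent until it touches.

Call:
arm_command --delta_pos '[[0.3,0.05,0],[0.3,0.05,0],[0.2,0.04,0],[0.08,0.01,0],[0,0,0]]' --rotation '[[0,0,0],[0,0,0],[0,0,0],[0,0,0],[0,0,0]]'

```text
clock: 8.7
position: [0.556, 0.1902, 0.1901]
tool_rot: [-1.56, 1.384, -1.742]
force: [0.2, -0.3, -1.3]
grip_width: 0.0135
```

```bash
python3 - <<'E'
from tgt import *
need(*tcp(.012,.0135,np.radians(11)))
E
```

```text
pos [0.556  0.1902 0.1901] F [ 0.2 -0.3 -1.3] w 0.0135 t 8.7
need mm [ 2.9 -0.4  0.2] units [ 0.1  -0.01  0.01] rot deg [ 0.14  0.14 -0.32] units [ 0.02  0.02 -0.05]
```

Call:
arm_command --delta_pos '[[0,-0.08,0],[0,-0.08,0],[0,0,0]]' --rotation '[[0,0,0],[0,0,0],[0,0,0]]'

```text
clock: 9.0
position: [0.5553, 0.1853, 0.1916]
tool_rot: [-1.556, 1.385, -1.738]
force: [-0.2, -0.5, -1.8]
grip_width: 0.0134
```

Call:
arm_command --delta_pos '[[0.07,0,0],[0.05,0,0]]' --rotation '[[0,0,0],[0,0,0]]'

```text
clock: 9.2
position: [0.5555, 0.1848, 0.1885]
tool_rot: [-1.551, 1.386, -1.734]
force: [-0.2, 1.0, -2.0]
grip_width: 0.0132
```

```bash
python3 - <<'E'
from tgt import *
need(*tcp(.007,.0135,np.radians(11)))
E
```

```text
pos [0.5555 0.1848 0.1885] F [-0.2  1.  -2. ] w 0.0132 t 9.2
need mm [ 1.3 -0.2 -0.3] units [ 0.04 -0.01 -0.01] rot deg [ 0.12  0.23 -0.4 ] units [ 0.02  0.04 -0.07]
```

Call:
arm_command --delta_pos '[[0,0.1,0],[0,0.1,0],[0,0.1,0],[0,0.1,0],[0,0,0]]' --rotation '[[0.02,0.04,-0.2],[0,0,-0.17],[0,0,-0.17],[0,0,-0.17],[0,0,0]]'

```text
clock: 9.7
position: [0.5578, 0.1987, 0.1852]
tool_rot: [-1.572, 1.305, -1.756]
force: [-0.4, 0.5, -2.1]
grip_width: 0.013
```

```bash
python3 - <<'E'
from tgt import *
need(*tcp(.0067,.014,np.radians(17)))
E
```

```text
pos [0.5578 0.1987 0.1852] F [-0.4  0.5 -2.1] w 0.013 t 9.7
need mm [1.1 3.4 0. ] units [0.04 0.11 0.  ] rot deg [ 0.07 -0.01 -1.78] units [ 0.01 -0.   -0.3 ]
```

Now lower until the force shows contact with the base.

Call:
arm_command --delta_pos '[[0.06,0.01,0],[0.06,0.01,0],[0,0,0]]' --rotation '[[0,0,0],[0,0,0],[0,0,0]]'

```text
clock: 10.0
position: [0.5587, 0.199, 0.1843]
tool_rot: [-1.562, 1.306, -1.746]
force: [-0.3, -0.1, -1.8]
grip_width: 0.0133
```

```bash
python3 - <<'E'
from tgt import *
need(*tcp(.0067,.014,np.radians(17)))
f=optics.grab_frame("side"); cv2.imwrite("pics/s4.png",cv2.resize(f[40:200,230:430,::-1],None,fx=4,fy=4,interpolation=cv2.INTER_CUBIC)[:600])
E
```

```text
pos [0.5587 0.199  0.1843] F [-0.3 -0.1 -1.8] w 0.0133 t 10.0
need mm [ 0.3  2.9 -0.8] units [ 0.01  0.1  -0.03] rot deg [ 0.06  0.15 -1.85] units [ 0.01  0.02 -0.31]
```

View pics/s4.png

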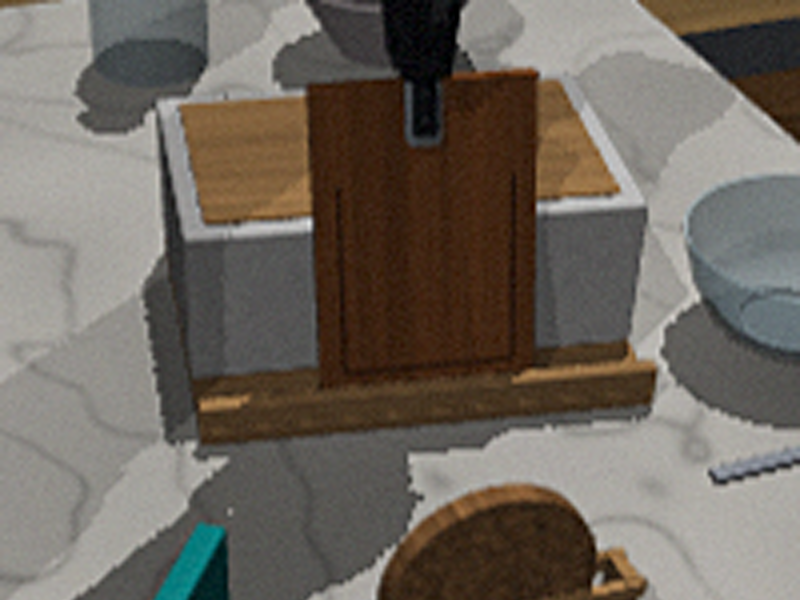

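The foot is behind the lip, central and square to the bin. The board spans (310..535), the bin (165..640). There is no contact force yet, so I'll lower further.

Call:
arm_command --delta_pos '[[0.1,0.02,0],[0.1,0.02,0]]' --rotation '[[0,0,0],[0,0,0]]'

```text
clock: 10.25
position: [0.5609, 0.2002, 0.1834]
tool_rot: [-1.54, 1.311, -1.724]
force: [-12.6, 8.2, 54.8]
grip_width: 0.0137
```

Call:
arm_command --delta_pos '[[0.1,0.02,0],[0.1,0.02,0]]' --rotation '[[0,0,0],[0,0,0]]'

```text
clock: 10.45
position: [0.5615, 0.2008, 0.1833]
tool_rot: [-1.53, 1.314, -1.713]
force: [-15.6, 4.4, 51.0]
grip_width: 0.0132
```

Call:
arm_command --delta_pos '[[-0.04,0,0],[0,0,0]]' --rotation '[[0,0,0],[0,0,0]]'

```text
clock: 10.65
position: [0.5616, 0.2006, 0.1856]
tool_rot: [-1.526, 1.315, -1.711]
force: [-0.4, -0.7, -2.5]
grip_width: 0.0131
```

```bash
python3 - <<'E'
from tgt import *
need(*tcp(.0067,.014,np.radians(17)))
E
```

```text
pos [0.5616 0.2006 0.1856] F [-0.4 -0.7 -2.5] w 0.0131 t 10.65
need mm [ 2.1  1.1 -3.4] units [ 0.07  0.04 -0.11] rot deg [-0.07  0.66 -2.33] units [-0.01  0.11 -0.39]
```

Call:
arm_command --delta_pos '[[0,0.05,-0.06],[0,0.05,-0.06],[0,0,0]]' --rotation '[[0,0.06,-0.2],[0,0.05,-0.2],[0,0,0]]'

```text
clock: 10.95
position: [0.5583, 0.2043, 0.1838]
tool_rot: [-1.575, 1.269, -1.761]
force: [0.2, 1.3, -2.0]
grip_width: 0.0133
```

```bash
python3 - <<'E'
from tgt import *
need(*tcp(.0067,.014,np.radians(17)))
E
```

```text
pos [0.5583 0.2043 0.1838] F [ 0.2  1.3 -2. ] w 0.0133 t 10.95
need mm [ 1.2 -2.2  0.6] units [ 0.04 -0.07  0.02] rot deg [-0.07 -0.09  0.28] units [-0.01 -0.01  0.05]
```

Call:
arm_command --delta_pos '[[0,-0.08,0.02],[0,-0.04,0]]' --rotation '[[0,0,0],[0,0,0]]'

```text
clock: 11.15
position: [0.558, 0.2026, 0.1841]
tool_rot: [-1.577, 1.271, -1.762]
force: [0.1, 5.7, -1.0]
grip_width: 0.0133
```

Call:
arm_command --delta_pos '[[0.1,0.0,0],[0,0,0]]' --rotation '[[0,0,0],[0,0,0]]'

```text
clock: 11.35
position: [0.5587, 0.2036, 0.183]
tool_rot: [-1.57, 1.275, -1.754]
force: [-1.1, -0.3, -2.8]
grip_width: 0.0134
```

```bash
python3 - <<'E'
from tgt import *
need(*tcp(.0067,.014,np.radians(17)))
E
```

```text
pos [0.5587 0.2036 0.183 ] F [-1.1 -0.3 -2.8] w 0.0134 t 11.35
need mm [ 0.3 -1.9 -0. ] units [ 0.01 -0.06 -0.  ] rot deg [ 0.05  0.03 -0.06] units [ 0.01  0.01 -0.01]
```

Pressing toward the lip gave +5.7 N in y, so the foot is at the lip. Last step down.

Call:
arm_command --delta_pos '[[0.06,-0.02,0],[0.06,-0.02,0]]' --rotation '[[0,0,0],[0,0,0]]'

```text
clock: 11.55
position: [0.5595, 0.203, 0.1827]
tool_rot: [-1.56, 1.279, -1.743]
force: [-7.3, 9.7, 30.3]
grip_width: 0.0132
```

Call:
arm_command --delta_pos '[[0,0,0],[0,0.02,0]]' --rotation '[[0,0,0],[0,0,-0.05]]' --grip_force 20

```text
clock: 11.75
position: [0.5596, 0.203, 0.1832]
tool_rot: [-1.559, 1.274, -1.743]
force: [0.3, 0.6, -1.0]
grip_width: 0.0133
```

```bash
python3 - <<'E'
from tgt import *
need(*tcp(.0067,.014,np.radians(17)))
f=optics.grab_frame("top"); cv2.imwrite("pics/t5.png",cv2.resize(f[10:220,60:270,::-1],None,fx=2.85,fy=2.85,interpolation=cv2.INTER_CUBIC))
E
```

```text
pos [0.5596 0.203  0.1832] F [ 0.3  0.6 -1. ] w 0.0133 t 11.75
need mm [ 0.4 -1.4 -1. ] units [ 0.01 -0.05 -0.03] rot deg [0.02 0.21 0.  ] units [0.   0.04 0.  ]
```

View pics/t5.png

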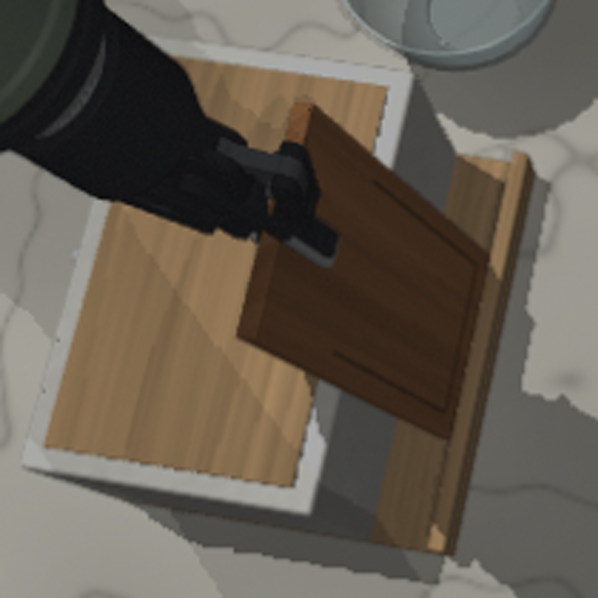

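The board leans over the bin's front edge. Its foot's front edge, (488,265) to (446,438), lies along the lip's inner edge, central and parallel. I'll press once more to the lip and down, then release.

Call:
arm_command --delta_pos '[[0.02,-0.08,-0.03],[0.06,-0.04,0],[0.06,-0.03,0]]' --rotation '[[0,0.04,0],[0,0,0],[0,0,0]]'

```text
clock: 12.1
position: [0.5605, 0.2014, 0.1829]
tool_rot: [-1.553, 1.281, -1.736]
force: [-6.0, 8.6, 30.1]
grip_width: 0.0134
```

Call:
arm_command --delta_pos '[[0,0,0],[0,0,0],[0,0,0],[0,0,0],[0,0,0],[0,0,0]]' --rotation '[[0,0,0],[0,0,0],[0,0,0],[0,0,0],[0,0,0],[0,0,0]]' --gripper -0.3

```text
clock: 12.7
position: [0.5602, 0.1998, 0.1823]
tool_rot: [-1.557, 1.279, -1.741]
force: [-0.1, 0.3, -0.4]
grip_width: 0.0555
```

```bash
python3 - <<'E'
from tgt import *
need(*tcp(.0067,.014,np.radians(17)))
f=optics.grab_frame("top"); cv2.imwrite("pics/t6.png",cv2.resize(f[10:220,60:270,::-1],None,fx=2.85,fy=2.85,interpolation=cv2.INTER_CUBIC))
E
```

```text
pos [0.5602 0.1998 0.1823] F [-0.1  0.3 -0.4] w 0.0555 t 12.7
need mm [-1.3  1.2 -2.1] units [-0.04  0.04 -0.07] rot deg [ 0.02  0.25 -0.28] units [ 0.    0.04 -0.05]
```

View pics/t6.png

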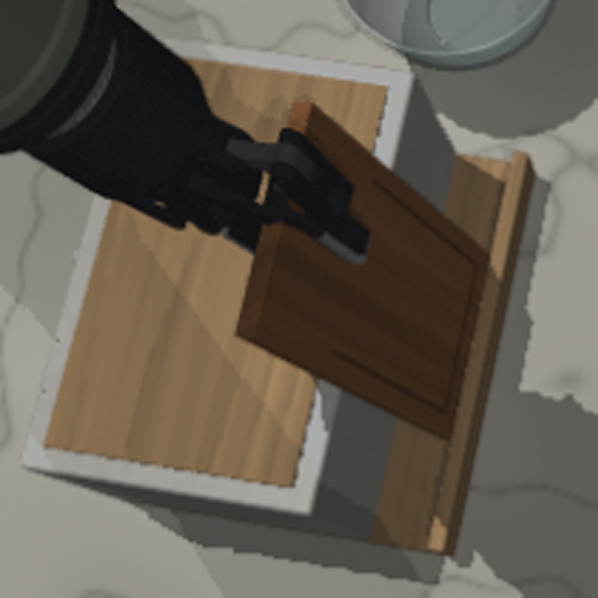

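The board stays put, leaning with the fingers open clear of both faces. Retreating along the tool axis.

Call:
arm_command --delta_pos '[[-0.2,0,0],[-0.4,0,0],[-0.6,0,0],[-0.7,0,0],[-0.7,0,0],[-0.7,0,0],[-0.7,0,0],[-0.5,0,0],[0,0,0],[0,0,0]]' --rotation '[[0,0,0],[0,0,0],[0,0,0],[0,0,0],[0,0,0],[0,0,0],[0,0,0],[0,0,0],[0,0,0],[0,0,0]]'

```text
clock: 13.75
position: [0.5669, 0.2416, 0.3244]
tool_rot: [-1.548, 1.283, -1.731]
force: [0.9, -0.5, -0.5]
grip_width: 0.0553
```

```bash
python3 - <<'E'
from tgt import *
need(*tcp(.0067,.014,np.radians(17)))
import time
a=optics.grab_frame("side"); b=optics.grab_frame("top")
A=cv2.resize(a[40:290,230:450],None,fx=1.8,fy=1.8,interpolation=cv2.INTER_CUBIC); B=cv2.resize(b[10:220,60:260],(400,450),interpolation=cv2.INTER_CUBIC)
B=cv2.resize(b[10:220,60:247],(400,450),interpolation=cv2.INTER_CUBIC)
cv2.imwrite("pics/end.png",np.hstack([A,B])[:,:,::-1])
E
```

```text
pos [0.5669 0.2416 0.3244] F [ 0.9 -0.5 -0.5] w 0.0553 t 13.75
need mm [146.9   1.   -2.1] units [ 4.9   0.03 -0.07] rot deg [ 0.03  0.4  -0.49] units [ 0.    0.07 -0.08]
```

View pics/end.png

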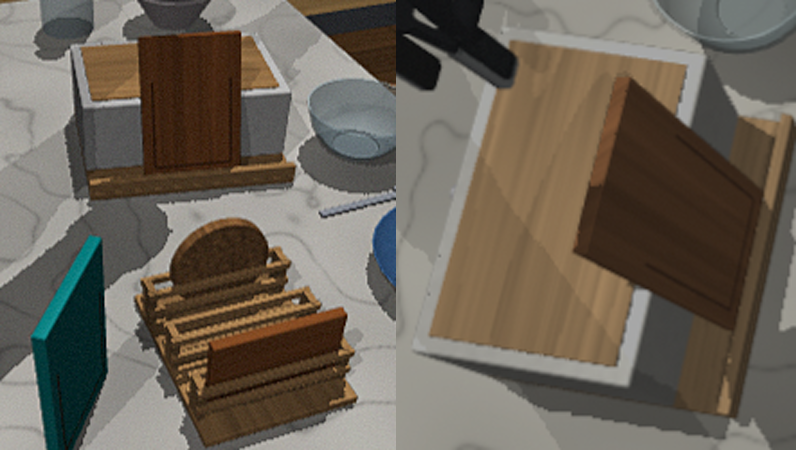

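The board leans centrally and square, its foot (735,330)-(760,190) along the lip. The trivet (220,250) and small board (280,345) are still in the rack, and the turquoise board is untouched. Handing in.

```bash
python3 -c "
from workcell import bot; print(bot.job_done())"
```

```text
the job is handed in; nothing more can be done
None
```

The tall board now leans against the front of the white bread bin, about in the middle and square to it, with its foot at the lip. I handed the job in at about 14 s of the 42 s.

- **How it went:** I pinched the board by its top edge, lifted it about 170 mm over its neighbours and tilted it to about 17°. I pressed the foot onto the base and against the lip (about 30 N down, 9 N sideways), then opened the gripper and withdrew along the tool axis.
- **Last checks:** The final top and side pictures, taken after release with the arm withdrawn, show the board standing in place. The trivet and small board are still in the rack, and the turquoise board was not touched.
- **What disagreed:** The arm's reading and the side camera differed by 3–4 mm on the board's position along and across the lip, so I used contact forces to seat the foot. The first touchdown peaked at 55 N at the wrist, through the held board, which is under the 120 N limit. I did not measure the final gap at the lip, which the pictures show as a few millimetres at most.

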